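# Tip the trivet over against the recipe rest and stand the cup on it

## Task

The wooden trivet lies upside down, feet in the air. Without lifting it clear of the worktop, push it up against the low sloping steel rest so that it tips up on edge and leans there, then tip it over so that it stands on its feet with the grooved face up. Then stand the espresso cup upright in the middle of the trivet and let go; never tip the cup over, and do not shift the coffee jar or the salt shaker.

Things in the scene. Friction and masses are not known exactly. Their poses are not given: they have to be found in the camera images.
- rest: Low recipe rest of bent polished steel sheet (slick), fixed to the worktop, 200 mm wide along its y. Origin: on the worktop, middle of the foot line of its front face; x points level into the face (roughly away from the robot), z up. The face curves up in three flats, corners at x,z = 0,0; 20,14; 31,30 and the top edge 42,60 mm. A foot plate behind ends at x=83 mm.
- rest_top (a point): Middle of the rest's top edge, 60 mm above the worktop, 42 mm behind the foot of its face. Above it and behind it there is free air. Axes as the rest's.
- trivet: Wooden slab 110 x 110 x 10 mm on four round dark feet (18 mm wide, 4 mm high, 36 mm from the centre in x and y); 14 mm high in all, 0.2 to 0.33 kg. Five dark grooves on the other face. Origin: centre, in the plane of the feet's soles; x, y along the sides, z out of the grooved face. It starts feet up in front of the rest (origin 14 mm up, z down), turned up to 20 degrees against it.
- trivet_center (a point): Centre of the slab, 9 mm from the soles; axes as the trivet's. Pushed squarely just above the worktop, at the edge away from the rest (up to about 10 N), the other edge slides up the face; its lower edge at the foot of the rest, it leans by itself at about 55 degrees, upper edge some 90 mm up, well above the rest: fingers from above can hook behind that edge and draw it over.
- cup: White espresso cup, reddish-brown inside, one handle; bowl 62 mm across at the rim, 43 mm at the foot, 51 mm high, about 0.12 kg. z up; the handle points along its -y, out to 46 mm from the origin, which is on its underside 14.5 mm from the bowl's axis toward the handle. The bowl can be taken from above across its x axis.
- cup_axis (a point): Point on the axis of the cup's bowl, in the plane of its underside (14.5 mm along the cup's +y from its origin). Axes as the cup's.
- coffee_jar: Coffee jar with a brown lid, 66 mm across, 110 mm high, standing upright beside the work. Origin: centre of its underside, z up. Leave it where it is.
- salt_shaker: Salt shaker with a domed grey top, 44 mm across, 90 mm high, standing upright beside the work. Origin: centre of its underside, z up. Leave it where it is.
Mind the look-alikes: they are no part of the job. Leave any yellow look-alike of the cup alone. There is more than one size of the trivet; the one meant has the size given above.

How it is judged:
By the outcome, as a careful person would: the job done as asked, in the order asked, and still so for the second after the job is handed in, with the robot touching nothing.
It also fails if it takes over 59 s, if anything falls off the work surface, if the arm or the gripper's body presses on something with over 40 N, if the wrist force passes 120 N, or if a joint passes its speed limit or range.

## Robot

A 6-joint arm with a two-finger parallel gripper is mounted at the origin on a cart in front of the work surface, level with it; the furniture and walls round the work are solid. World frame = base frame: x ahead of the robot, y to its left, z up, the work surface at z = 0. Lengths are in mm, angles in rad, forces in N, time in s.
With the tool pointing down it reaches from about 350 to 950 mm from the base axis. Payload 17.4 kg.
Tool frame: the origin (TCP) lies midway between the tips of the shut fingers; the grasp point (between the pads) lies 19 mm behind it (robot.grip_point_offset is the z of the grasp point in the tool frame, in mm); z points along the fingers, y is the direction in which the jaws open and shut (so a half turn about z gives the same grasp; the last joint's range is limited). The gripper opens to 93 mm and grips with 3 to 60 N. Pads are 15 mm wide; open, the fingers measure 128 mm over their backs; the gripper's body (75 mm by 188 mm) begins 65 mm behind the grasp point.
Start: joints at [-0.038, 0.116, 1.442, -0, 1.584, -0.038], TCP at [675.005, -0.009, 218.646] pointing down, gripper open.
Joint ranges: [-2.83, 2.83], [-0.83, 2.19], [0.07, 2.5], [-1.14, 4.28], [0.01, 3], [-2.97, 2.97]. Speed limits (rad/s): [1.89, 1.89, 2.22, 3.14, 3.14, 3.14].

## Interface

Orientations are given as a unit quaternion [x, y, z, w].
In Python, from cell import robot, eyes gives the robot as it stands. The module is installed in compiled form; this text tells all that it offers.
- The arm moves only by the tool carry_out, never from a script. Its argument "motion" is a list of rows, each a list of 7 numbers: the shift along the tool's x, y, z in mm, then the turn, a rotation vector about the tool's x, y, z in degrees, then the opening, from -1 (shut) to 1 (fully open), so that 0 is half open. A call has 1 to 20 rows; each row is the pose to reach, as a shift and turn from the pose commanded when the call began, along the tool's axes at that moment; what a row does not reach only later rows make up. A row lasts 1/8 s, in which the tool goes at most 62.5 mm and 10.7 degrees, less where a joint would pass 70% of its speed; a pose out of reach is approached as far as the arm can. A call with a gripper value outside its range is refused whole. The fingers move at their own pace and stop on an object; "squeeze" is the grip in N (left out, the last holds). Time passes only in rows, so rows that repeat a pose let the fingers close. It gives the time, the measured TCP pose, the force and the opening at its end, in the units of the state.
- robot.read_state(): the state, without advancing time (a new reading comes with each control period).
- eyes.snapshot(name): name is "scene" or "side" or "wrist"; returns a dict with "image" (400x640x3 uint8, red, green, blue), "mtx" (3x3 intrinsics, pixels), "k1" (the pictures are not rectified: a ray, as slopes to the right and down, at radius r is drawn at 1 + k1 r^2 times it, then the intrinsics apply), "pose" (4x4, takes a point from camera to world coordinates). Camera axes: x right, y down, z forward; pixel columns grow to the right and rows downward; lengths in mm; the calibration is good to about 2 mm. A picture is of the moment at which its call begins. There is no depth.
- robot.finish_job(): hands the job in, once; it reports no verdict.
The state is a dict: "clock": time; "q": joint angles; "qvel": joint speeds; "effort": joint torques, N m; "tcp_pos": TCP position; "eef_rot": TCP orientation; "contact_force": force on the tool from outside, world axes, zero at the start; "moment": the same for the moment, N m; "gripper_width": finger opening in mm.
Only numpy, scipy, OpenCV 4.12 (cv2) and the standard library are available. Lean on these libraries where they do the work, as an engineer would, in place of code of your own. Each camera call takes 0.05 s, during which the arm holds its last target.

## Working session

There is one attempt and no reset: what is moved stays moved. The work goes in short steps, Python scripts to look and compute and a tool call to move; the robot and the scene stay as the last step left them, time stands still between calls to the robot, and variables do not carry over. Pictures are saved under pics/ and viewed, and the job is handed in when it is done.

Besides the shell and the picture viewer there is one more tool, called by a JSON object that holds its "method" and its "body". carry_out: Moves the arm, as the interface text tells. Its arguments: {"type":"object","properties":{"motion":{"type":"array","items":{"type":"array","items":{"type":"number"}}},"squeeze":{"type":"number"}},"required":["motion"]}

```bash
mkdir -p pics; cat > h.py <<'E'
import numpy as np, cv2
from cell import robot, eyes
from scipy.spatial.transform import Rotation as R
def snap(n,f):
    s=eyes.snapshot(n); cv2.imwrite('pics/'+f+'.png',cv2.cvtColor(s['image'],cv2.COLOR_RGB2BGR))
    np.savez('pics/'+f+'.npz',**{k:s[k] for k in s}); return s
def load(f): return dict(np.load('pics/'+f+'.npz'))
def ray(s,uv):
    K=s['mtx'];k=float(s['k1'])
    p=cv2.undistortPoints(np.array(uv,float).reshape(-1,1,2),K,np.array([k,0,0,0,0.])).reshape(-1,2)
    d=np.c_[p,np.ones(len(p))]@s['pose'][:3,:3].T
    return s['pose'][:3,3],d
def onz(s,uv,z):
    o,d=ray(s,uv); return o+d*((z-o[2])/d[:,2])[:,None]
def proj(s,P):
    P=np.array(P,float).reshape(-1,3); T=np.linalg.inv(s['pose']); c=P@T[:3,:3].T+T[:3,3]
    x=c[:,:2]/c[:,2:]; r2=(x**2).sum(1,keepdims=True); x=x*(1+float(s['k1'])*r2)
    return x@s['mtx'][:2,:2].T+s['mtx'][:2,2]
def tri(s1,u1,s2,u2):
    o1,d1=ray(s1,[u1]);o2,d2=ray(s2,[u2]);d1=d1[0];d2=d2[0]
    A=np.c_[d1,-d2];t=np.linalg.lstsq(A,o2-o1,rcond=None)[0]
    a=o1+d1*t[0];b=o2+d2*t[1]; return (a+b)/2,np.linalg.norm(a-b)
E
python3 - <<'E'
from h import *
for n in("scene","side","wrist"):
    s=snap(n,n+'0'); print(n,s['pose'].round(2).tolist(),s['mtx'].tolist(),s['k1'])
st=robot.read_state(); print(st, robot.grip_point_offset)
E
```

```text
scene [[0.58, -0.37, 0.72, -26.88], [-0.81, -0.26, 0.52, -526.44], [-0.0, -0.89, -0.46, 481.8], [0.0, 0.0, 0.0, 1.0]] [[400.4826255169845, 0.0, 316.31966958123235], [0.0, 400.4826255169845, 200.36370622252673], [0.0, 0.0, 1.0]] -0.04053358122162958
side [[0.99, -0.12, 0.1, 471.67], [-0.15, -0.67, 0.73, -858.76], [-0.02, -0.73, -0.68, 753.72], [0.0, 0.0, 0.0, 1.0]] [[478.924722260162, 0.0, 318.37773986903585], [0.0, 478.924722260162, 191.81593804843789], [0.0, 0.0, 1.0]] -0.13932548048115626
wrist [[1.0, -0.0, -0.0, 675.23], [-0.0, -0.95, -0.3, 83.37], [-0.0, 0.3, -0.95, 384.99], [0.0, 0.0, 0.0, 1.0]] [[346.14134210862113, 0.0, 314.6204521535601], [0.0, 346.14134210862113, 195.23350729386607], [0.0, 0.0, 1.0]] -0.049068405541947
{'clock': 0.15, 'q': array([-3.78235188e-02,  1.16384955e-01,  1.44207940e+00,  1.01598048e-05,
        1.58402755e+00, -3.78226797e-02]), 'qvel': array([-1.55581456e-03,  3.14895136e-05, -2.97077314e-03, -1.65649491e-03,
       -7.86070610e-04, -1.66036172e-03]), 'effort': array([ 1.36530605e-03, -7.21765566e+01, -6.22949553e+01,  7.80155347e-02,
        2.25470052e-02,  2.06686866e-05]), 'tcp_pos': array([ 6.74848258e+02, -1.59899377e-02,  2.18088729e+02]), 'eef_rot': array([ 7.07106960e-01,  7.07106459e-01, -3.01959930e-04, -3.33183091e-04]), 'contact_force': array([-0.00129392, -0.03681077, -0.24142404]), 'moment': array([-0.00421177, -0.00787654,  0.01576679]), 'gripper_width': 93.27147623655004} -18.8
```

View pics/scene0.png

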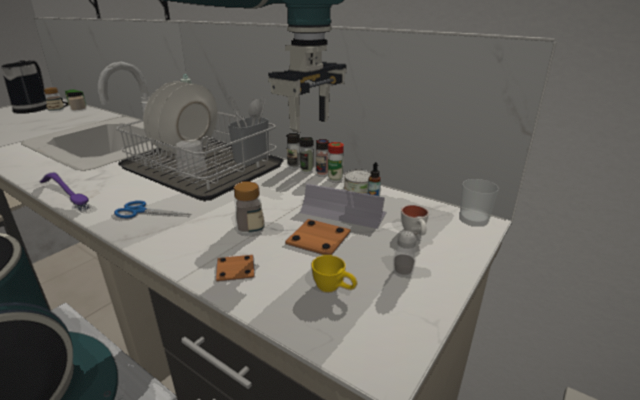

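View pics/side0.png

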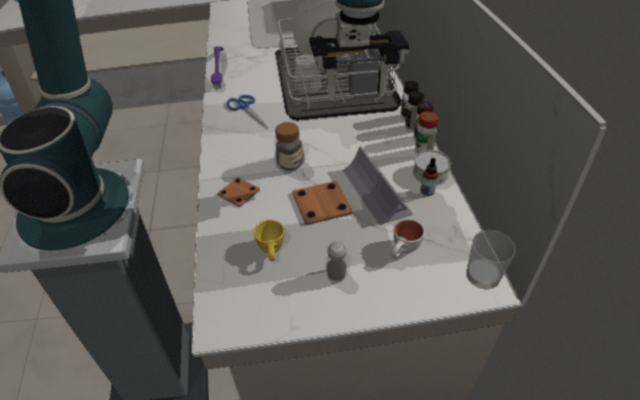

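View pics/wrist0.png

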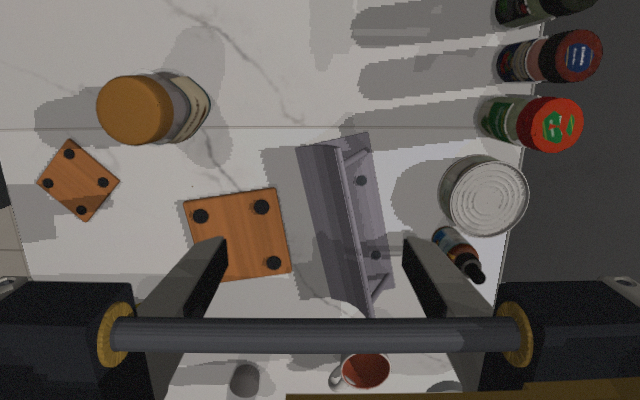

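The wrist view shows two trivets: the large one at (240,235) and a small one at (78,180). It also shows the jar (140,108), rest (340,220), cup (365,370) and shaker (245,380). I'll crop these to measure and confirm them.

```bash
python3 - <<'E'
from h import *
w=cv2.imread('pics/wrist0.png');s=cv2.imread('pics/side0.png');c=cv2.imread('pics/scene0.png')
cv2.imwrite('pics/cw.png',cv2.resize(w[110:320,160:430],None,fx=2.9,fy=2.8,interpolation=cv2.INTER_CUBIC))
cv2.imwrite('pics/cs.png',cv2.resize(s[110:300,210:480],None,fx=2.96,fy=2.96,interpolation=cv2.INTER_CUBIC)[:,:800])
cv2.imwrite('pics/cc.png',cv2.resize(c[165:305,200:450],None,fx=3.2,fy=3.2,interpolation=cv2.INTER_CUBIC))
for n in('wrist0','side0','scene0'):
    d=load(n); im=cv2.cvtColor(d['image'],cv2.COLOR_RGB2HSV)
    m=cv2.inRange(im,(4,90,50),(16,230,255))
    cs,_=cv2.findContours(m,cv2.RETR_EXTERNAL,cv2.CHAIN_APPROX_NONE)
    for q in cs:
        if cv2.contourArea(q)>200:
            r=cv2.minAreaRect(q);print(n,cv2.contourArea(q),np.round(cv2.approxPolyDP(q,0.04*cv2.arcLength(q,True),True).reshape(-1,2)).tolist())
E
```

```text
wrist0 1195.0 [[342, 369], [353, 385], [368, 388], [389, 367], [379, 354], [356, 354]]
wrist0 6511.5 [[273, 187], [183, 203], [194, 243], [226, 239], [220, 281], [290, 272]]
wrist0 3543.0 [[67, 139], [37, 183], [86, 221], [119, 180]]
wrist0 2134.5 [[569, 99], [532, 116], [540, 150], [580, 135]]
wrist0 4142.5 [[101, 89], [115, 139], [168, 131], [154, 80]]
wrist0 350.5 [[545, 40], [528, 55], [528, 70], [537, 80], [544, 78], [536, 66]]
wrist0 628.0 [[590, 31], [564, 40], [598, 47], [591, 68], [556, 55], [568, 80], [599, 63]]
side0 381.5 [[395, 227], [396, 233], [407, 239], [415, 239], [422, 232], [416, 222], [408, 220]]
side0 1577.0 [[335, 181], [293, 191], [306, 223], [352, 211]]
side0 575.0 [[238, 178], [218, 194], [240, 205], [258, 188]]
side0 338.5 [[277, 126], [280, 141], [296, 139], [294, 124]]
scene0 757.0 [[252, 255], [218, 258], [216, 279], [253, 276]]
scene0 1330.5 [[286, 243], [331, 253], [349, 229], [308, 219]]
scene0 379.5 [[233, 187], [240, 200], [251, 200], [258, 194], [257, 185], [249, 181]]
```

View pics/cw.png

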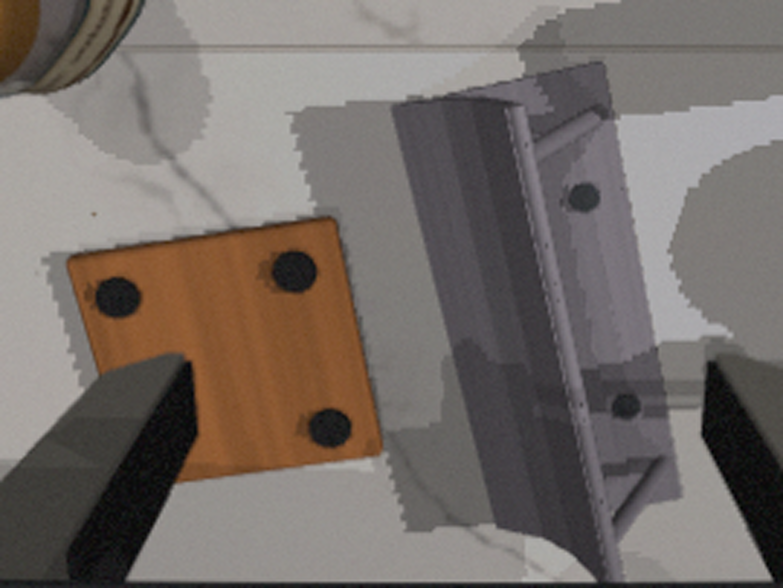

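View pics/cs.png

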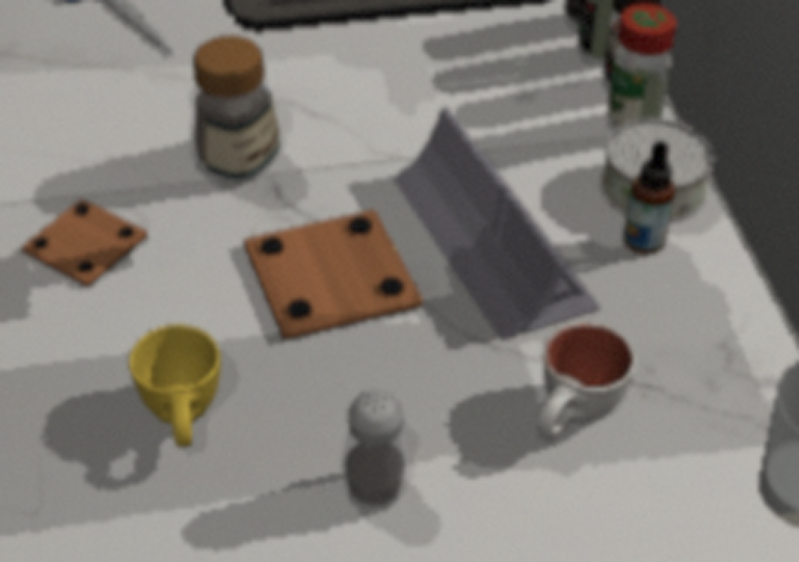

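View pics/cc.png

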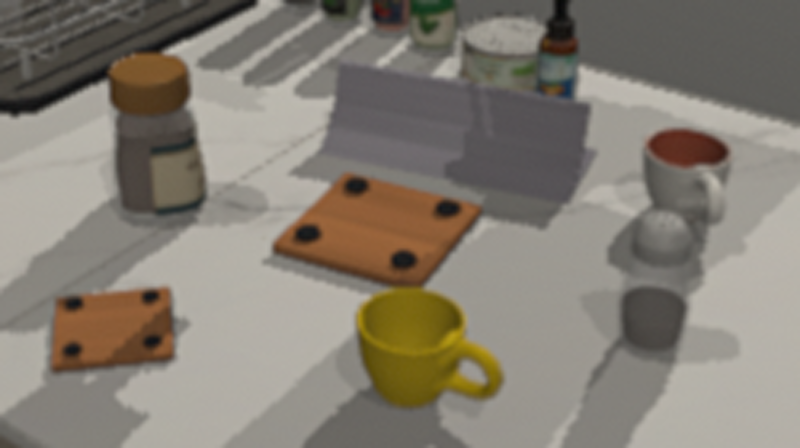

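Candidates for the trivet are the large one at side (325,202) and the small one at side (238,190). For the cup they are the white one at side (407,237) and the yellow one at side (268,237). Next I check sizes.

```bash
python3 - <<'E'
from h import *
S=load('side0');W=load('wrist0');C=load('scene0')
np.set_printoptions(suppress=True,precision=1)
f=lambda x,y:(210+x/2.963,110+y/2.963)
tr=[f(245,243),f(375,211),f(420,300),f(288,335)]
P=onz(S,tr,14);print('side trivet',P.tolist(),[np.linalg.norm(P[i]-P[i-1]) for i in range(4)])
small=onz(S,[(238,178),(218,194),(240,205),(258,188)],10);print('small',[np.linalg.norm(small[i]-small[i-1]) for i in range(4)],small.mean(0))
g=lambda x,y:(160+x/2.9,110+y/2.8)
P=onz(W,[g(68,257),g(335,218),g(382,452)],14);print('wrist',P.tolist(),np.linalg.norm(P[1]-P[0]),np.linalg.norm(P[1]-P[2]),'mid of diag',(P[0]+P[2])/2)
F=onz(W,[g(118,297),g(294,271),g(329,428)],14);print('feet W',F.tolist(),'c',(F[0]+F[2])/2)
F=onz(S,[f(271,245),f(360,227),f(391,287),f(299,310)],14);print('feet S',F.tolist(),'c',F.mean(0))
k=lambda x,y:(200+x/3.2,165+y/3.2)
F=onz(C,[k(357,186),k(447,209),k(403,260),k(307,234)],14);print('feet C',F.tolist(),'c',F.mean(0))
print('restfoot W',onz(W,[g(393,105),g(497,525)],0).tolist(),'S',onz(S,[f(397,180),f(497,337)],0).tolist())
print('resttop W',onz(W,[g(515,105),g(613,580)],60).tolist(),'S',onz(S,[f(445,110),f(597,300)],60).tolist(),'C',onz(C,[k(340,65),k(589,103)],60).tolist())
# cup rim: ellipses reddish interior
for n,d in(('S',S),('W',W),('C',C)):
    h=cv2.cvtColor(d['image'],cv2.COLOR_RGB2HSV);m=cv2.inRange(h,(0,90,40),(12,255,255))
    if n=='C': print(n)
    cs,_=cv2.findContours(m,cv2.RETR_EXTERNAL,cv2.CHAIN_APPROX_NONE)
    for q in cs:
        if cv2.contourArea(q)>100:
            x,y,w,hh=cv2.boundingRect(q); print(n,(x,y,w,hh),onz(d,[(x+w/2,y+hh/2)],50).tolist())
print('shaker S base',onz(S,[f(374,490)],8).tolist(),'top',onz(S,[f(376,415)],80).tolist())
print('jar lid S',onz(S,[f(230,60)],110).tolist())
print('yellow S rim',onz(S,[f(176,365)],50).tolist())
print('handle tip S',onz(S,[f(548,428)],30).tolist())
E
```

```text
side trivet [[522.1298484631842, -56.65889627383342, 13.999999999999886], [627.1863886869689, -37.33330105282823, 14.000000000000114], [642.0724701694606, -140.08152079424372, 14.0], [541.6033740852346, -158.74379322585162, 14.0]] [np.float64(103.92566759880269), np.float64(106.8192645286319), np.float64(103.82096166927748), np.float64(102.18766892484143)]
small [np.float64(62.986239763597936), np.float64(67.93414983148001), np.float64(66.95882157266738), np.float64(66.11147874860909)] [399.  -27.5  10. ]
wrist [[525.6416277485614, -39.53156521786778, 14.0], [631.2377832672838, -23.244280073807886, 14.0], [647.0512023490049, -128.28511897257297, 14.0]] 106.84485817154761 106.22448898258095 mid of diag [586.3 -83.9  14. ]
feet W [[543.7418318448119, -56.85530111384884, 14.0], [614.3734172021448, -45.57900490580664, 14.0], [625.3955185632744, -116.71029106890884, 14.0]] c [584.6 -86.8  14. ]
feet S [[541.5758879103299, -62.32997878796857, 13.999999999999886], [612.3510458659273, -53.77453956201896, 14.0], [623.6232790507862, -123.07035985858033, 13.999999999999886], [552.9375614763438,
[... 1149 characters left out ...]
) [[835.7794702917173, -86.9142690481763, 50.0]]
W (516, 96, 68, 57) [[904.8489338974589, 51.3037029881118, 50.0]]
W (527, 40, 19, 41) [[880.9919061401216, 109.93772234693601, 50.0]]
W (555, 29, 48, 53) [[921.7659502648626, 115.47765400116938, 50.0]]
C
C (402, 206, 25, 11) [[734.7238635369727, -245.98534936149076, 50.0]]
C (317, 141, 27, 13) [[974.624011280775, 141.7233537274409, 50.00000000000006]]
shaker S base [[578.6635147763983, -300.91923780546256, 8.0]] top [[579.8395201394627, -298.02893457406253, 80.0]]
jar lid S [[527.6346778489735, 50.46302286781588, 110.0]]
yellow S rim [[460.22559983825045, -207.71861798212194, 50.0]]
handle tip S [[697.6127123163473, -286.87849820169447, 30.0]]
```

The large piece measures about 107–110 mm a side, so it is the trivet. The small one is about 66 mm. The white cup with the reddish interior is at (736,−246). The rest foot is at about (674.5,−79) with yaw 12.2°, and the trivet centre is at about (583,−90) with yaw 8.7°.

I'll go behind the near edge with the jaws along the rest's y, half open, so both fingers push squarely.

{"method": "carry_out", "body": {"motion": [[-13, -21, 15, 0, 0, 9.7, 0.1], [-26, -42, 30, 0, 0, 19.4, 0.1], [-40, -63, 45, 0, 0, 29.1, 0.1], [-53, -84, 60, 0, 0, 38.8, 0.1], [-66, -105, 75, 0, 0, 48.5, 0.1], [-80, -126, 90, 0, 0, 58.2, 0.1], [-93, -147, 105, 0, 0, 67.9, 0.1], [-106, -168, 118, 0, 0, 77.8, 0.1], [-106, -168, 150, 0, 0, 77.8, 0.1], [-106, -168, 180, 0, 0, 77.8, 0.1], [-106, -168, 180, 0, 0, 77.8, 0.1]]}}

```text
clock: 1.52
tcp_pos: [505.7, -105.7, 36.7]
eef_rot: [0.994, 0.106, -0.002, -0.001]
contact_force: [-0.4, -0.2, 0.2]
gripper_width: 51.0
```

```bash
python3 - <<'E'
from h import *
s=snap('wrist','w1');s=snap('side','s1')
st=robot.read_state();print(st['clock'],st['tcp_pos'],R.from_quat(st['eef_rot']).as_matrix().round(3),st['gripper_width'])
E
```

```text
1.625 [ 507.2698718  -106.05765308   39.49308373] [[ 0.977  0.211  0.   ]
 [ 0.211 -0.977 -0.   ]
 [ 0.     0.    -1.   ]] 51.3503783339322
```

View pics/w1.png

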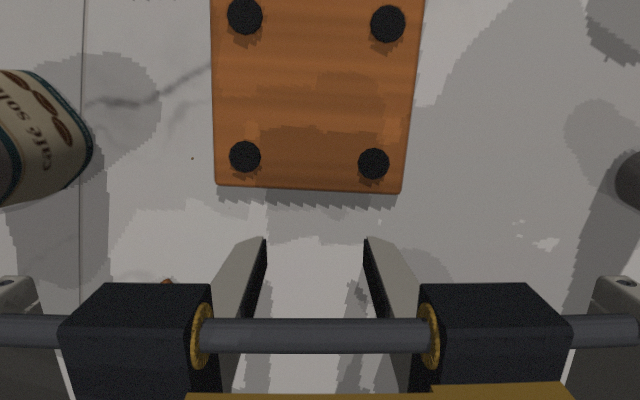

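View pics/s1.png

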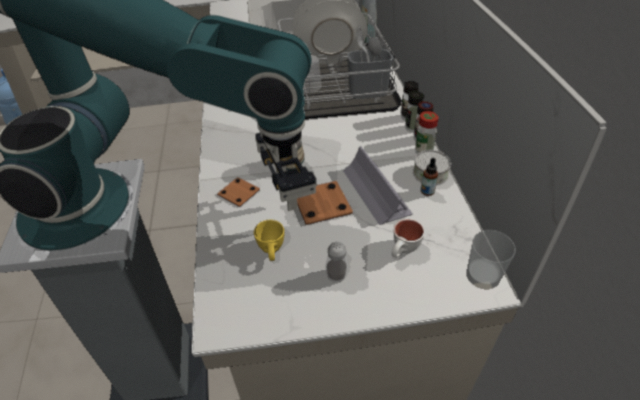

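The wrist view shows the trivet's near edge from (216,185) to (401,193), centred ahead of the fingertips at about (265,238) and (366,238). I lower the tool and push.

{"method": "carry_out", "body": {"motion": [[0, 0, 18, 0, 0, 0, 0.1], [0, 0, 32, 0, 0, 0, 0.1], [0, 0, 35, 0, 0, 0, 0.1], [0, 0, 35, 0, 0, 0, 0.1], [8, 0, 35, 0, 0, 0, 0.1], [16, 0, 35, 0, 0, 0, 0.1], [24, 0, 35, 0, 0, 0, 0.1], [32, 0, 35, 0, 0, 0, 0.1], [40, 0, 35, 0, 0, 0, 0.1], [48, 0, 35, 0, 0, 0, 0.1], [56, 0, 35, 0, 0, 0, 0.1], [64, 0, 35, 0, 0, 0, 0.1], [70, 0, 35, 0, 0, 0, 0.1], [70, 0, 35, 0, 0, 0, 0.1]]}}

```text
clock: 3.38
tcp_pos: [575.9, -91.1, 3.5]
eef_rot: [0.994, 0.106, 0.0, -0.0]
contact_force: [-1.1, 0.7, -0.1]
gripper_width: 51.1
```

```bash
python3 - <<'E'
from h import *
s=snap('wrist','w2');s=snap('side','s2')
i=cv2.imread('pics/s2.png');cv2.imwrite('pics/s2c.png',cv2.resize(i[110:300,210:480],None,fx=2.9,fy=2.9))
st=robot.read_state();print(st['clock'],st['tcp_pos'],st['contact_force'])
E
```

```text
3.475 [575.55725499 -91.1617477    3.62341207] [ 0.46850221 -0.59359938 -0.74848317]
```

View pics/w2.png

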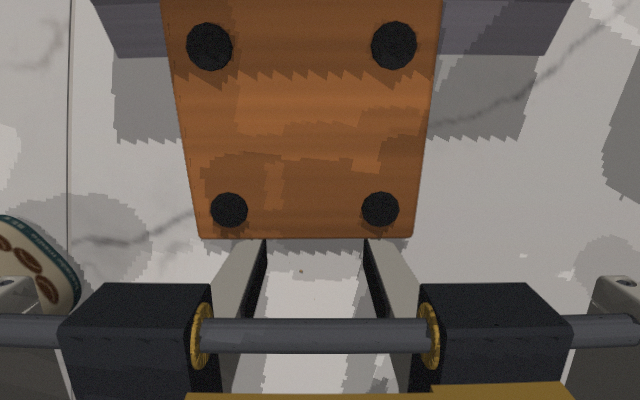

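View pics/s2c.png

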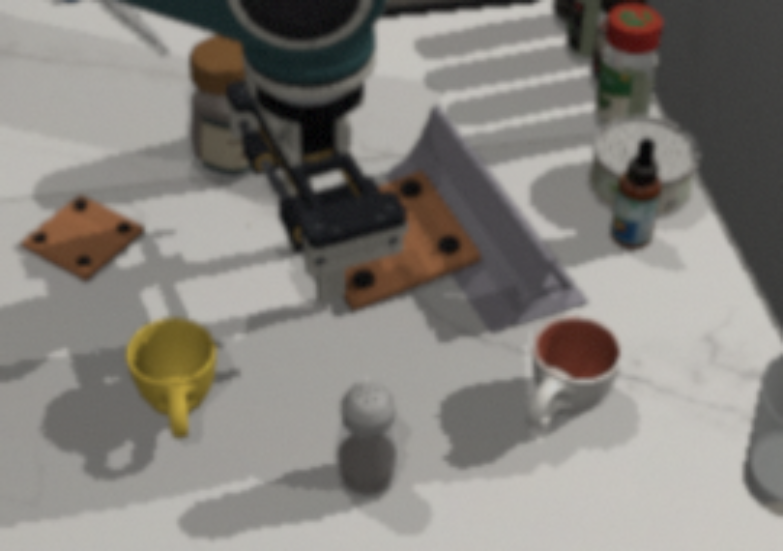

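The trivet is square to the rest, with its near edge level at row 238, and it has started up the face. I keep pushing.

{"method": "carry_out", "body": {"motion": [[6, 0, 0, 0, 0, 0, 0.1], [12, 0, 0, 0, 0, 0, 0.1], [18, 0, 0, 0, 0, 0, 0.1], [24, 0, 0, 0, 0, 0, 0.1], [30, 0, 0, 0, 0, 0, 0.1], [36, 0, 0, 0, 0, 0, 0.1], [42, 0, 0, 0, 0, 0, 0.1], [48, 0, 0, 0, 0, 0, 0.1], [54, 0, 0, 0, 0, 0, 0.1], [60, 0, 0, 0, 0, 0, 0.1], [60, 0, 0, 0, 0, 0, 0.1]]}}

```text
clock: 4.85
tcp_pos: [634.6, -78.4, 3.7]
eef_rot: [0.994, 0.106, 0.0, 0.0]
contact_force: [0.6, -0.3, 0.0]
gripper_width: 51.4
```

```bash
python3 - <<'E'
from h import *
s=snap('wrist','w3');s=snap('side','s3')
i=cv2.imread('pics/s3.png');cv2.imwrite('pics/s3c.png',cv2.resize(i[110:300,210:480],None,fx=2.9,fy=2.9))
st=robot.read_state();print(st['clock'],st['tcp_pos'],st['contact_force'])
E
```

```text
4.95 [634.28816326 -78.50573309   3.79264279] [-0.01488476 -0.63263522 -0.11893045]
```

View pics/w3.png

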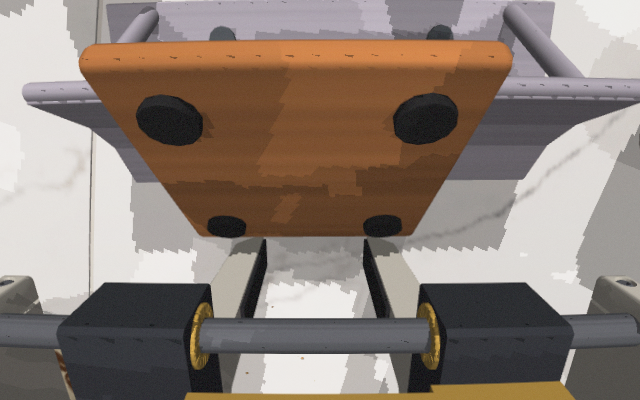

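View pics/s3c.png

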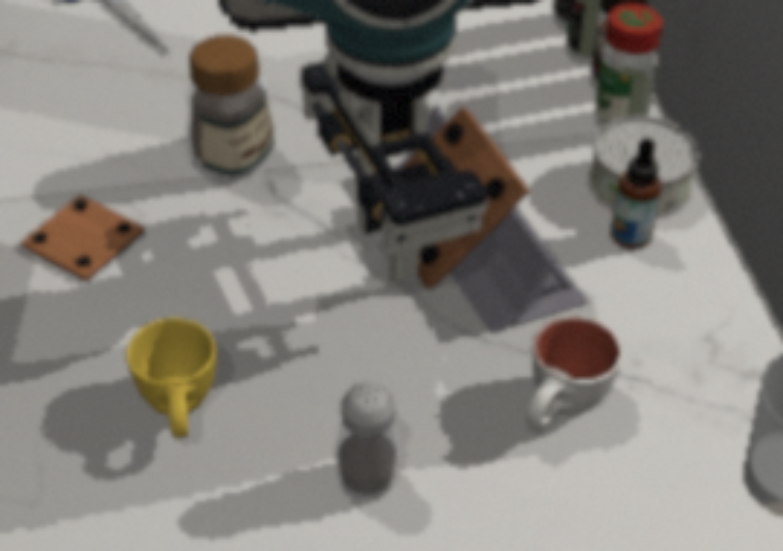

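{"method": "carry_out", "body": {"motion": [[4, 0, 0, 0, 0, 0, 0.1], [8, 0, 0, 0, 0, 0, 0.1], [12, 0, 0, 0, 0, 0, 0.1], [16, 0, 0, 0, 0, 0, 0.1], [20, 0, 0, 0, 0, 0, 0.1], [20, 0, 0, 0, 0, 0, 0.1]]}}

```text
clock: 5.7
tcp_pos: [654.0, -74.2, 3.6]
eef_rot: [0.994, 0.106, 0.0, -0.0]
contact_force: [0.4, -0.5, 1.1]
gripper_width: 51.0
```

```bash
python3 - <<'E'
from h import *
s=snap('wrist','w4')
st=robot.read_state();print(st['clock'],st['tcp_pos'],st['contact_force'])
E
```

```text
5.75 [653.9114535  -74.24528321   3.77138309] [-0.3091273  -0.52487546  0.04854898]
```

View pics/w4.png

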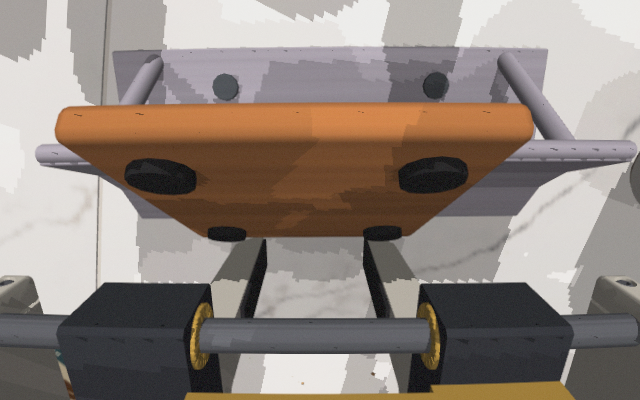

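{"method": "carry_out", "body": {"motion": [[3, 0, 0, 0, 0, 0, 0.1], [5, 0, 0, 0, 0, 0, 0.1], [5, 0, 0, 0, 0, 0, 0.1]]}}

```text
clock: 6.12
tcp_pos: [657.1, -73.7, 3.9]
eef_rot: [0.994, 0.106, -0.002, 0.0]
contact_force: [-18.1, -2.9, 11.1]
gripper_width: 51.0
```

```bash
python3 - <<'E'
from h import *
s=snap('wrist','w5'); s=snap('side','s5')
i=cv2.imread('pics/s5.png');cv2.imwrite('pics/s5c.png',cv2.resize(i[110:300,210:480],None,fx=2.9,fy=2.9))
st=robot.read_state();print(st['clock'],st['tcp_pos'],st['contact_force'])
E
```

```text
6.225 [657.07604852 -73.66823852   3.93806671] [-17.95805824  -2.66342812  10.93436748]
```

View pics/w5.png

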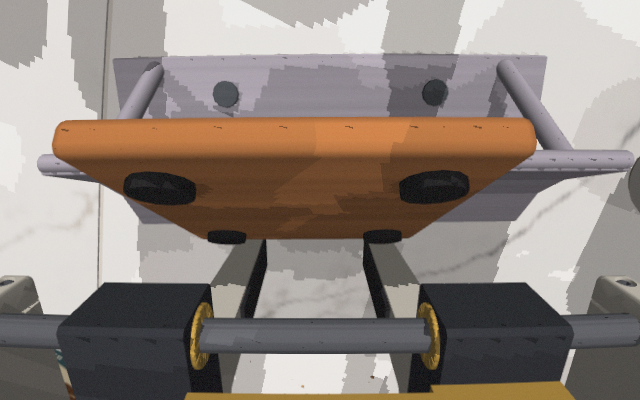

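View pics/s5c.png

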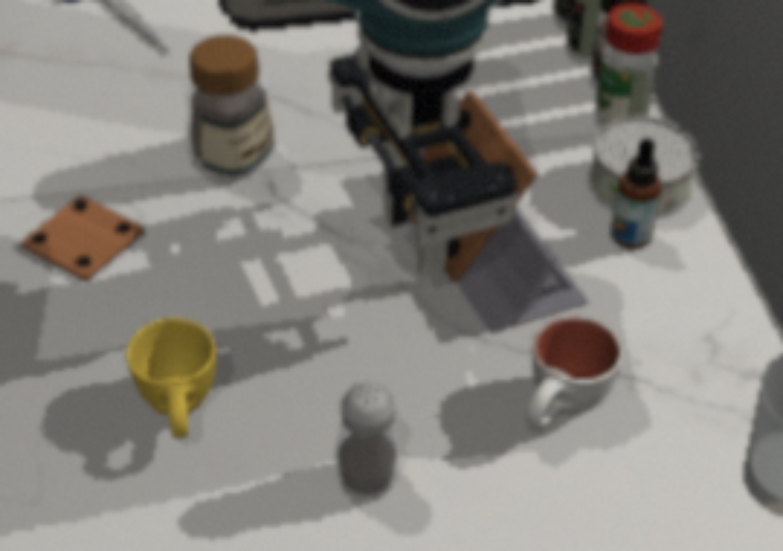

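The force rose to 18 N, so the lower edge is seated at the foot and the trivet leans square. The upper edge shows in the wrist view at rows 120–155. I measure that edge, then back off.

```bash
python3 - <<'E'
from h import *
W=load('w5')
n=np.array([.977,.211,0]);t=np.array([-.211,.977,0]);o=np.array([674.5,-79,0])
for z,pts in((90,[(120,120),(300,119),(480,119)]),(96,[(120,156),(300,157),(480,154)])):
    P=onz(W,pts,z)-o; print(z,[(round(p@n,1),round(p@t,1)) for p in P])
P=onz(W,[(120,162),(560,160)],60)-o; print('resttop',[(round(p@n,1),round(p@t,1)) for p in P])
E
```

```text
90 [(np.float64(61.1), np.float64(54.4)), (np.float64(61.0), np.float64(12.5)), (np.float64(61.1), np.float64(-29.0))]
96 [(np.float64(53.7), np.float64(52.3)), (np.float64(53.3), np.float64(12.4)), (np.float64(54.1), np.float64(-27.2))]
resttop [(np.float64(44.9), np.float64(73.5)), (np.float64(45.5), np.float64(-72.5))]
```

{"method": "carry_out", "body": {"motion": [[-8, 0, 0, 0, 0, 0, 0.1], [-18, 0, 0, 0, 0, 0, 0.1], [-18, 0, -30, 0, 0, 0, 0.1], [-18, 0, -70, 0, 0, 0, 0.1], [-18, 0, -110, 0, 0, 0, 0.1], [-18, 0, -130, 0, 0, 0, 0.1], [-18, 0, -130, 0, 0, 0, 0.1]]}}

```text
clock: 7.1
tcp_pos: [641.3, -77.2, 134.5]
eef_rot: [0.994, 0.106, 0.001, 0.0]
contact_force: [0.2, -0.2, -0.5]
gripper_width: 51.3
```

```bash
python3 - <<'E'
from h import *
s=snap('wrist','w6'); s=snap('side','s6')
i=cv2.imread('pics/s6.png');cv2.imwrite('pics/s6c.png',cv2.resize(i[110:300,210:480],None,fx=2.9,fy=2.9))
st=robot.read_state();print(st['clock'],st['tcp_pos'],st['contact_force'])
E
```

```text
7.2 [640.3691743  -76.98645414 131.92240224] [-0.5772921  -0.26418417 -0.50847128]
```

View pics/w6.png

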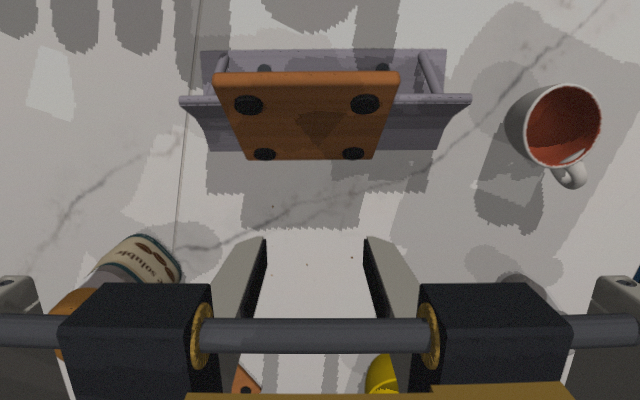

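View pics/s6c.png

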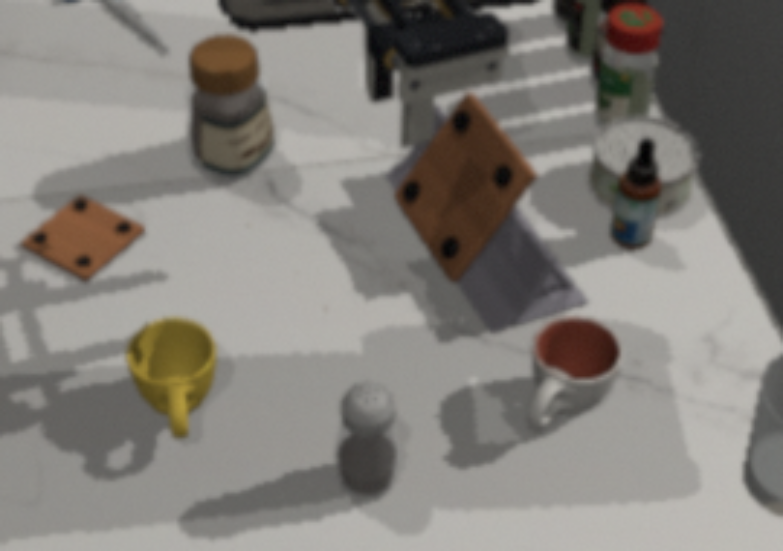

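The trivet leans on its own. Side crop: upper corner at (468,97), feet facing the robot. I go over it and hook behind the upper edge, which is at rest x≈61 and z≈90.

{"method": "carry_out", "body": {"motion": [[20, 0, 0, 0, 0, 0, 0.1], [50, 0, 0, 0, 0, 0, 0.1], [80, 0, 0, 0, 0, 0, 0.1], [110, 0, 0, 0, 0, 0, 0.1], [122, 0, 0, 0, 0, 0, 0.1], [122, 0, 20, 0, 0, 0, 0.1], [122, 0, 45, 0, 0, 0, 0.1], [122, 0, 57, 0, 0, 0, 0.1], [122, 0, 57, 0, 0, 0, 0.1]]}}

```text
clock: 8.32
tcp_pos: [759.1, -51.4, 75.2]
eef_rot: [0.994, 0.106, -0.001, -0.0]
contact_force: [0.1, 0.4, -0.0]
gripper_width: 51.2
```

{"method": "carry_out", "body": {"motion": [[-8, 0, 0, 0, 0, 0, 0.1], [-14, 0, 0, 0, 0, 0, 0.1], [-20, 0, 0, 0, 0, 0, 0.1], [-26, 0, 0, 0, 0, 0, 0.1], [-32, 0, 0, 0, 0, 0, 0.1], [-38, 0, 0, 0, 0, 0, 0.1], [-44, 0, 0, 0, 0, 0, 0.1], [-44, 0, 0, 0, 0, 0, 0.1]]}}

```text
clock: 9.32
tcp_pos: [716.7, -60.7, 76.6]
eef_rot: [0.994, 0.106, -0.0, -0.0]
contact_force: [0.4, 0.5, -0.8]
gripper_width: 51.4
```

```bash
python3 - <<'E'
from h import *
s=snap('wrist','w7'); s=snap('side','s7')
i=cv2.imread('pics/s7.png');cv2.imwrite('pics/s7c.png',cv2.resize(i[110:300,210:480],None,fx=2.9,fy=2.9))
st=robot.read_state();print(st['clock'],st['tcp_pos'],st['contact_force'])
E
```

```text
9.425 [717.14572754 -60.5847694   76.5987578 ] [ 0.17822465 -0.79630435 -0.04833428]
```

View pics/w7.png

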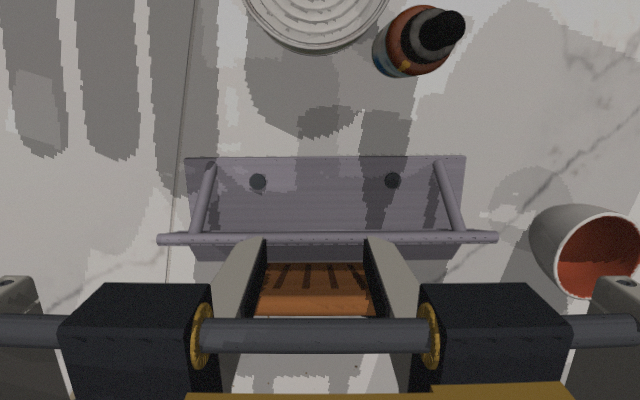

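View pics/s7c.png

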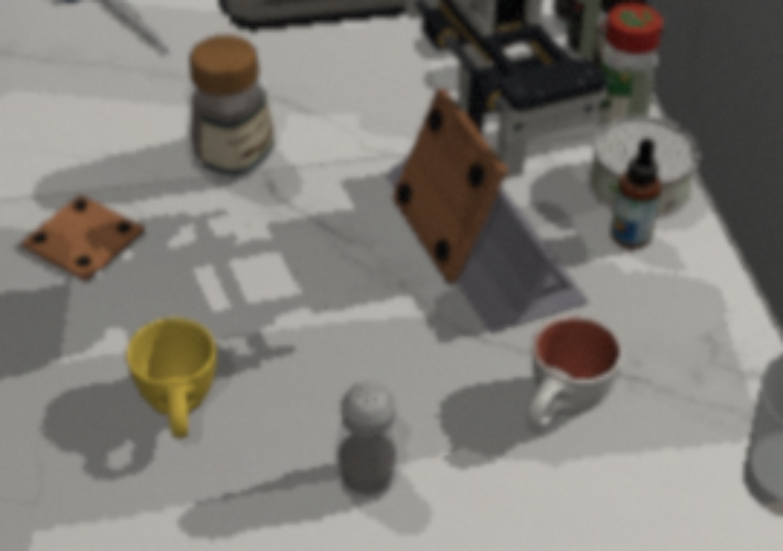

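The trivet is turning up about its lower edge, which has not moved from crop (455,280). I keep drawing it over.

{"method": "carry_out", "body": {"motion": [[-6, 0, 0, 0, 0, 0, 0.1], [-12, 0, 0, 0, 0, 0, 0.1], [-18, 0, 0, 0, 0, 0, 0.1], [-24, 0, 0, 0, 0, 0, 0.1], [-30, 0, 0, 0, 0, 0, 0.1], [-35, 0, 0, 0, 0, 0, 0.1], [-39, 0, 0, 0, 0, 0, 0.1], [-43, 0, 0, 0, 0, 0, 0.1], [-47, 0, 0, 0, 0, 0, 0.1], [-51, 0, 0, 0, 0, 0, 0.1], [-55, 0, 0, 0, 0, 0, 0.1], [-59, 0, 0, 0, 0, 0, 0.1], [-63, 0, 0, 0, 0, 0, 0.1], [-66, 0, 0, 0, 0, 0, 0.1], [-66, 0, 0, 0, 0, 0, 0.1]]}}

```text
clock: 11.3
tcp_pos: [652.5, -74.6, 76.7]
eef_rot: [0.994, 0.106, 0.0, 0.0]
contact_force: [-0.5, -0.0, 0.5]
gripper_width: 51.3
```

```bash
python3 - <<'E'
from h import *
s=snap('wrist','w8'); s=snap('side','s8')
i=cv2.imread('pics/s8.png');cv2.imwrite('pics/s8c.png',cv2.resize(i[110:300,210:480],None,fx=2.9,fy=2.9))
st=robot.read_state();print(st['clock'],st['tcp_pos'],st['contact_force'])
E
```

```text
11.4 [652.70083023 -74.51749225  76.68690857] [-0.16249313  0.33369682 -0.26195717]
```

View pics/w8.png

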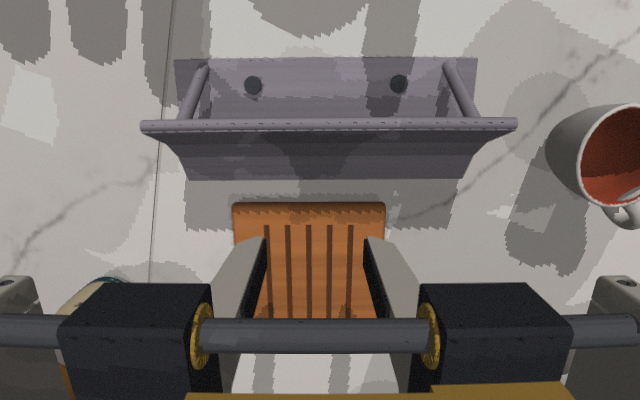

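View pics/s8c.png

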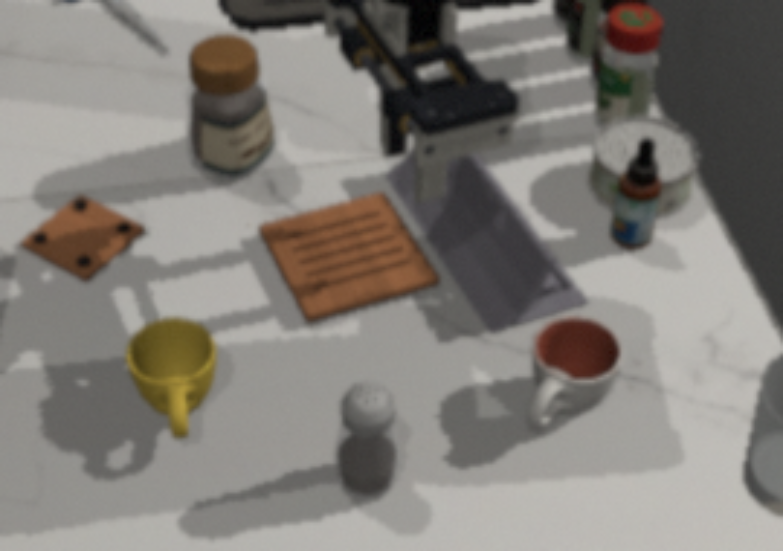

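The trivet is flipped, grooves up, off the rest (side crop corners (260,230), (385,196), (438,280), (312,321)). Next I measure the trivet centre and the cup's pose.

```bash
python3 - <<'E'
from h import *
np.set_printoptions(suppress=True,precision=1)
S=load('s8')
f=lambda x,y:(210+x/2.9,110+y/2.9)
P=onz(S,[f(260,230),f(385,196),f(438,280),f(312,321)],14);print(P[:,:2].tolist(),P.mean(0),[np.linalg.norm(P[i]-P[i-1]) for i in range(4)])
i=cv2.imread('pics/w6.png');cv2.imwrite('pics/w6c.png',cv2.resize(i[60:220,480:640],None,fx=3.7,fy=3.7,interpolation=cv2.INTER_CUBIC))
i=cv2.imread('pics/s8.png');cv2.imwrite('pics/s8d.png',cv2.resize(i[200:270,370:450],None,fx=8,fy=8,interpolation=cv2.INTER_CUBIC))
E
```

```text
[[538.9279096781858, -50.332625630734924], [643.8300011425944, -27.192838673091046], [665.1402390415997, -129.28647070663487], [564.4493848219179, -155.5700150740223]] [603.1 -90.6  14. ] [np.float64(108.28782863438657), np.float64(107.42391974812824), np.float64(104.2939880391619), np.float64(104.06475305309495)]
```

View pics/w6c.png

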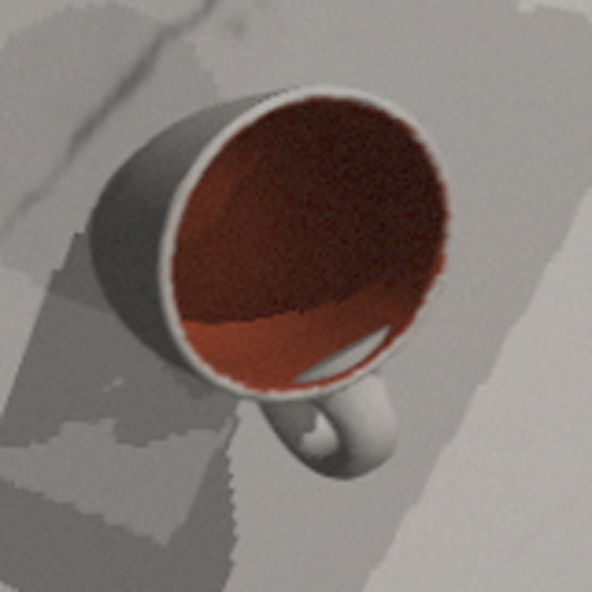

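View pics/s8d.png

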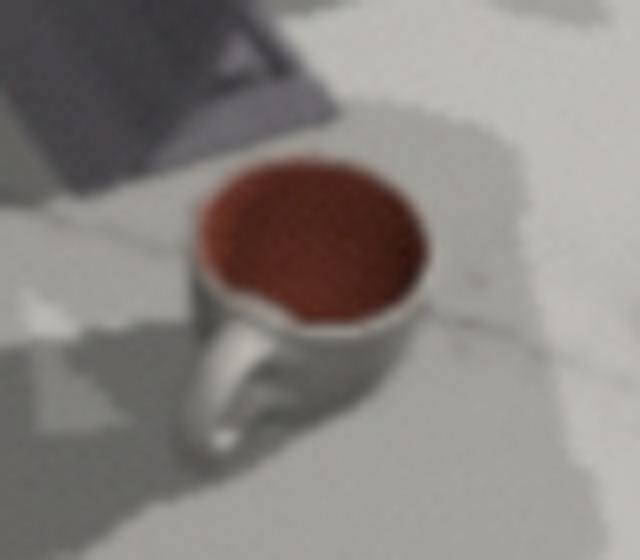

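```bash
python3 - <<'E'
from h import *
np.set_printoptions(suppress=True,precision=1)
W=load('w6');S=load('s8')
a=lambda x,y:(480+x/3.7,60+y/3.7)
b=lambda x,y:(370+x/8,200+y/8)
def rim(d,pts,z):
    P=onz(d,pts,z)[:,:2]; A=np.c_[2*P,np.ones(len(P))];s=np.linalg.lstsq(A,(P**2).sum(1),rcond=None)[0];return s[:2],np.sqrt(s[2]+s[:2]@s[:2])
cw=rim(W,[a(320,87),a(420,130),a(450,215),a(165,250),a(240,390),a(200,155),a(185,350)],51)
cs=rim(S,[b(195,230),b(312,157),b(430,245),b(405,300),b(340,328),b(240,175),b(400,185)],51)
print('rimW',cw,'rimS',cs)
c=(cw[0]+cs[0])/2
for z in(20,28,36):
    h=onz(W,[a(368,440)],z)[0];g=onz(S,[b(212,415)],z)[0]
    for p,cc in((h,cw[0]),(g,cs[0])):
        v=p[:2]-cc; print(z,p[:2],np.linalg.norm(v),np.degrees(np.arctan2(v[1],v[0])))
print(tri(W,a(368,440),S,b(212,415)))
# attachment at rim height
for d,u,cc in((W,a(350,372),cw[0]),(S,b(245,310),cs[0])):
    v=onz(d,[u],47)[0][:2]-cc;print('att',v,np.degrees(np.arctan2(v[1],v[0])))
E
```

```text
rimW (array([ 736.7, -242.8]), np.float64(30.024432460522128)) rimS (array([ 736.1, -247.4]), np.float64(28.991149596567883))
20 [ 700.  -298.9] 67.01165879642065 -123.17623632258747
20 [ 705.5 -273.1] 39.95922695647783 -139.97963393076682
28 [ 700.7 -292.1] 61.051468051537064 -126.17809667943051
28 [ 703.  -279.5] 46.13317650676592 -135.9391502387136
36 [ 701.3 -285.3] 55.29469977981964 -129.8168332944937
36 [ 700.4 -285.9] 52.482024352698375 -132.86384388245958
(array([ 700.9, -285.5,   35.5]), np.float64(0.6899121767619639))
att [-21.8 -22.9] -133.5916922794604
att [-22.2 -16.1] -144.07704066956904
```

{"method": "carry_out", "body": {"motion": [[0, 0, -30, 0, 0, 0, 0.1], [-20, 0, -60, 0, 0, 0, 0.3], [-50, 0, -80, 0, 0, 0, 0.5], [-80, 0, -100, 0, 0, 0, 0.76], [-80, 0, -100, 0, 0, 0, 0.76]]}}

```text
clock: 12.02
tcp_pos: [574.1, -91.9, 178.8]
eef_rot: [0.994, 0.106, 0.002, 0.001]
contact_force: [0.4, -0.4, 0.2]
gripper_width: 80.9
```

```bash
python3 - <<'E'
from h import *
s=snap('wrist','w9')
st=robot.read_state();print(st['clock'],st['tcp_pos'],st['q'][5])
E
```

```text
12.075 [574.55609216 -91.58306969 177.54101894] 1.156363016918417
```

View pics/w9.png

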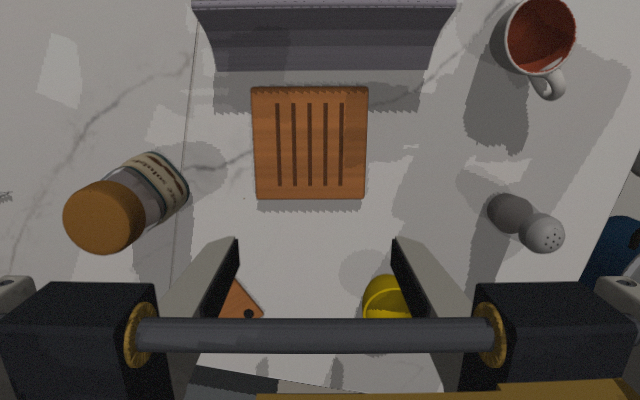

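```bash
python3 - <<'E'
from h import *
np.set_printoptions(suppress=True,precision=1)
W=load('w9')
P=onz(W,[(251,87),(368,87),(366,199),(256,199)],14);print(P[:,:2].tolist(),P.mean(0),[np.linalg.norm(P[i]-P[i-1]) for i in range(4)])
v=P[1]-P[0];print(np.degrees(np.arctan2(v[1],v[0])))
st=robot.read_state();M=R.from_quat(st['eef_rot']).as_matrix();t=st['tcp_pos'];print(t)
print('to cup above',M.T@(np.array([736.5,-245.5,75])-t))
E
```

```text
[[645.1567637738802, -16.610652080618287], [667.6589895962398, -121.97542516508685], [562.3761582229278, -147.20939530330776], [539.2296722659671, -38.76787970854755]] [603.6 -81.1  14. ] [np.float64(108.21964448048087), np.float64(107.74082593939039), np.float64(108.26461947893178), np.float64(110.88427353166182)]
-77.94473074142705
[574.6 -91.6 177.5]
to cup above [125.7 184.5 102.9]
```

The wrist camera puts the trivet centre at (603.6,−81.1). The side view gives y −90.6. In w2, taken at contact, the trivet sits about 5 mm left of the finger centre, which supports the wrist view, so I use wrist measurements for both grasp and placing. I now go above the cup.

{"method": "carry_out", "body": {"motion": [[20, 30, 0, 0, 0, -6, 0.76], [42, 62, 0, 0, 0, -12, 0.76], [63, 93, 10, 0, 0, -18, 0.76], [84, 124, 30, 0, 0, -24, 0.76], [105, 153, 50, 0, 0, -30, 0.76], [126, 183, 75, 0, 0, -37, 0.76], [126, 183, 95, 0, 0, -37, 0.76], [126, 183, 95, 0, 0, -37, 0.76], [126, 183, 95, 0, 0, -37, 0.76]]}}

```text
clock: 13.2
tcp_pos: [736.4, -243.0, 82.6]
eef_rot: [0.909, 0.416, 0.0, 0.0]
contact_force: [0.5, 0.7, 0.5]
gripper_width: 81.9
```

```bash
python3 - <<'E'
from h import *
s=snap('wrist','w10');snap('side','s10')
st=robot.read_state();print(st['clock'],st['tcp_pos'],st['q'][5])
i=cv2.imread('pics/s10.png');cv2.imwrite('pics/s10c.png',cv2.resize(i[110:300,210:480],None,fx=2.9,fy=2.9))
E
```

```text
13.3 [ 736.60049554 -243.25677615   83.39388989] 0.3602068776325052
```

View pics/w10.png

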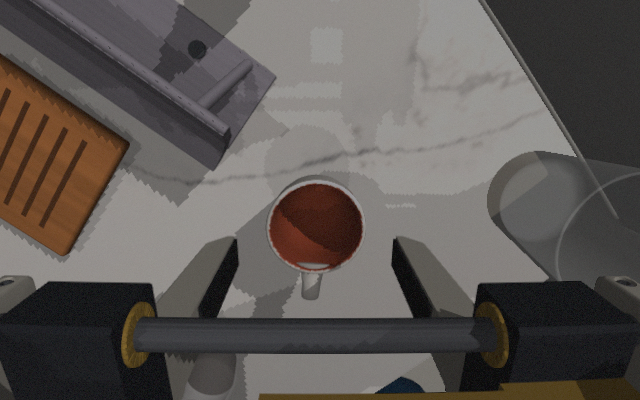

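View pics/s10c.png

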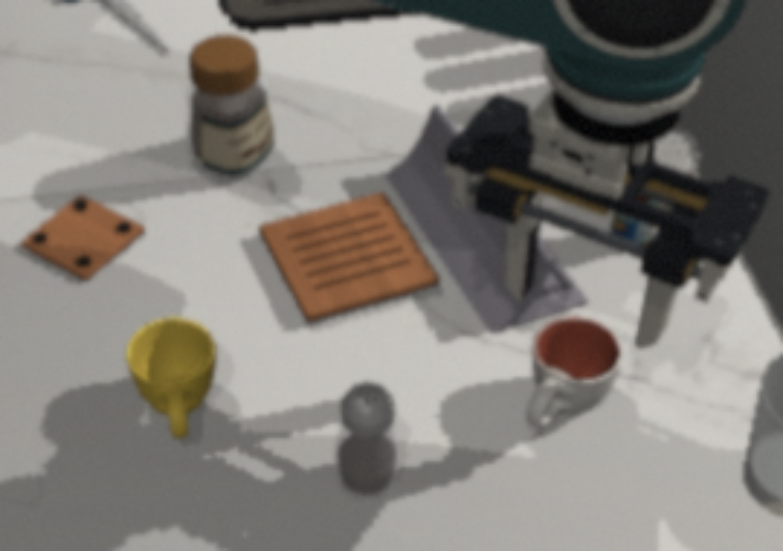

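```bash
python3 - <<'E'
from h import *
np.set_printoptions(suppress=True,precision=1)
W=load('w10')
P=onz(W,[(267,227),(364,227),(316,180),(316,273)],51);print(P)
c=[(P[0]+P[1])/2,(P[2]+P[3])/2];print(c)
st=robot.read_state();M=R.from_quat(st['eef_rot']).as_matrix();t=st['tcp_pos']
for p in c: print(M.T@(p-t))
print(M.T@(onz(W,[(311,298)],38)[0]-t))
E
```

```text
[[ 714.9 -222.8   51. ]
 [ 760.2 -262.1   51. ]
 [ 757.4 -219.9   51. ]
 [ 716.8 -266.9   51. ]]
[array([ 737.6, -242.4,   51. ]), array([ 737.1, -243.4,   51. ])]
[ 1.2  0.1 32.4]
[ 0.2  0.4 32.4]
[-58.4  -3.1  45.3]
```

The wrist view has the cup rim centred between the jaws at (315,227), with the handle at (311,290) across the jaw axis. I lower and grip.

{"method": "carry_out", "body": {"motion": [[0, 0, 20, 0, 0, 0, 0.76], [0, 0, 40, 0, 0, 0, 0.76], [0, 0, 55, 0, 0, 0, 0.76], [0, 0, 61, 0, 0, 0, 0.76], [0, 0, 61, 0, 0, 0, 0.76], [0, 0, 61, 0, 0, 0, 0.2], [0, 0, 61, 0, 0, 0, 0.1], [0, 0, 61, 0, 0, 0, 0.0], [0, 0, 61, 0, 0, 0, 0.0], [0, 0, 61, 0, 0, 0, 0.0]], "squeeze": 15}}

```text
clock: 14.55
tcp_pos: [736.5, -243.8, 21.2]
eef_rot: [0.909, 0.416, 0.0, 0.0]
contact_force: [0.3, 0.2, 4.8]
gripper_width: 60.1
```

```bash
python3 - <<'E'
from h import *
s=snap('wrist','w11')
st=robot.read_state();print(st['clock'],st['tcp_pos'],st['contact_force'],st['gripper_width'])
E
```

```text
14.6 [ 736.52110758 -243.75765842   21.17306822] [ 0.97531578 -0.07511594  4.01570031] 60.39590319844687
```

View pics/w11.png

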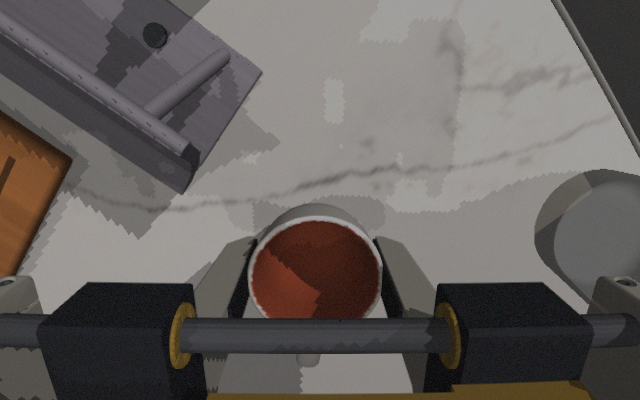

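Holding the cup at width 60 mm. I lift it and re-check the trivet centre from the earlier wrist pictures.

{"method": "carry_out", "body": {"motion": [[0, 0, -6, 0, 0, 0, 0.0], [0, 0, -18, 0, 0, 0, 0.0], [0, 0, -35, 0, 0, 0, 0.0], [0, 0, -55, 0, 0, 0, 0.0], [0, 0, -75, 0, 0, 0, 0.0], [0, 0, -85, 0, 0, 0, 0.0], [0, 0, -85, 0, 0, 0, 0.0]]}}

```text
clock: 15.48
tcp_pos: [736.5, -243.8, 106.7]
eef_rot: [0.909, 0.416, 0.0, 0.0]
contact_force: [-0.3, 0.5, -1.9]
gripper_width: 60.1
```

```bash
python3 - <<'E'
from h import *
np.set_printoptions(suppress=True,precision=1)
s=snap('wrist','w12');snap('side','s12');snap('scene','c12')
st=robot.read_state();print(st['clock'],st['tcp_pos'],st['contact_force'],st['gripper_width'])
for n in('w8','w9','s12','c12'):
    d=load(n); im=cv2.cvtColor(d['image'],cv2.COLOR_RGB2HSV)
    m=cv2.inRange(im,(4,80,30),(18,255,255)); m=cv2.morphologyEx(m,cv2.MORPH_CLOSE,np.ones((7,7)))
    cs,_=cv2.findContours(m,cv2.RETR_EXTERNAL,cv2.CHAIN_APPROX_NONE)
    for q in cs:
        if cv2.contourArea(q)>800:
            P=onz(d,q.reshape(-1,2).astype(float),14)[:,:2].astype(np.float32)
            r=cv2.minAreaRect(P);print(n,cv2.boundingRect(q),np.round(r[0],1),np.round(r[1],1),round(r[2],1))
i=cv2.imread('pics/c12.png');cv2.imwrite('pics/c12c.png',cv2.resize(i[165:305,200:450],None,fx=3.2,fy=3.2))
E
```

```text
15.625 [ 735.9 -243.6  104.6] [ 0.1  0.7 -1.4] 59.87821950885581
w8 (232, 202, 154, 117) [611.4 -78.3] [ 96.3 108.9] 12.1
w8 (580, 107, 60, 98) [ 731.9 -269. ] [69.7 43.9] 27.6
w9 (474, 303, 33, 65) [ 429.7 -335. ] [98.8 34.7] 26.0
w9 (123, 301, 34, 67) [344.3  71.1] [34.1 99.8] 86.0
w9 (218, 278, 45, 40) [413.7 -45.6] [45.9 55.2] 78.9
w9 (63, 180, 83, 75) [484.6 114.9] [74.8 93.7] 42.3
w9 (251, 86, 117, 113) [604.3 -80.1] [108.2 108.9] 12.3
w9 (507, 0, 69, 73) [ 745.6 -265.6] [61.5 64.9] 14.3
s12 (300, 177, 61, 44) [601.3 -87.1] [108.3 113.9] 12.0
c12 (289, 214, 62, 35) [597.9 -84.8] [117.7 112. ] 12.0
```

View pics/c12c.png

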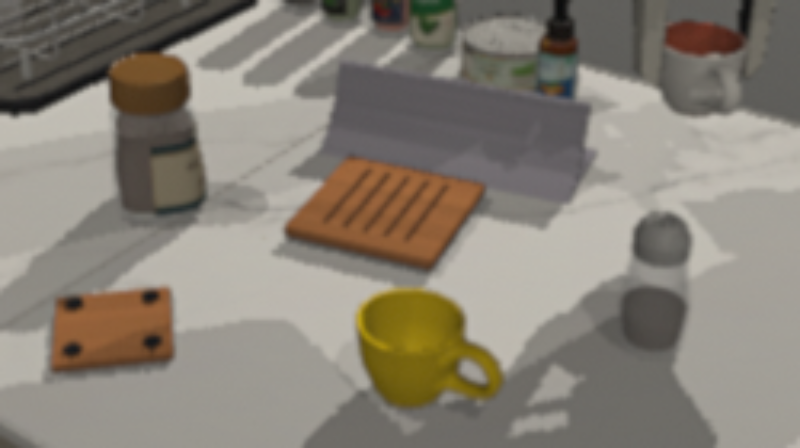

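View pics/w12.png

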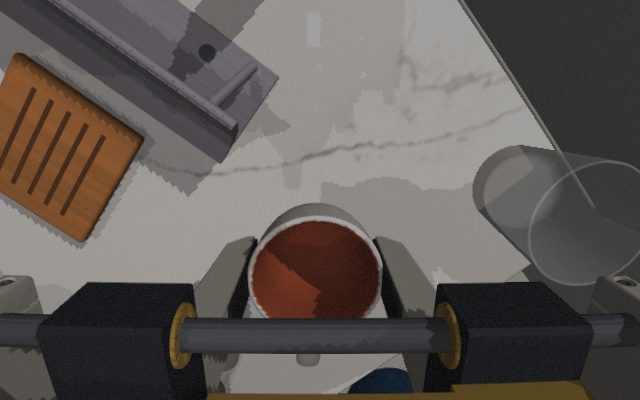

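```bash
python3 - <<'E'
from h import *
np.set_printoptions(suppress=True,precision=1)
st=robot.read_state();M=R.from_quat(st['eef_rot']).as_matrix();print(st['tcp_pos'],M.T@(np.array([602.3,-82.5,106])-np.array([736.4,-243.7,106])))
E
```

```text
[ 735.9 -243.6  104.6] [  34.4 -206.8    0.2]
```

{"method": "carry_out", "body": {"motion": [[3, -18, -10, 0, 0, 0, 0.0], [8, -46, -20, 0, 0, 0, 0.0], [13, -77, -20, 0, 0, 0, 0.0], [18, -108, -20, 0, 0, 0, 0.0], [24, -140, -20, 0, 0, 0, 0.0], [29, -170, -20, 0, 0, 0, 0.0], [33, -195, -20, 0, 0, 0, 0.0], [34, -207, -10, 0, 0, 0, 0.0], [34, -207, 10, 0, 0, 0, 0.0], [34, -207, 10, 0, 0, 0, 0.0], [34, -207, 10, 0, 0, 0, 0.0]]}}

```text
clock: 17.0
tcp_pos: [602.1, -83.2, 95.2]
eef_rot: [0.909, 0.416, -0.0, -0.0]
contact_force: [0.4, 0.5, -0.6]
gripper_width: 60.3
```

```bash
python3 - <<'E'
from h import *
s=snap('wrist','w13');snap('side','s13');snap('scene','c13')
st=robot.read_state();print(st['clock'],st['tcp_pos'],st['contact_force'],st['gripper_width'])
i=cv2.imread('pics/s13.png');j=cv2.imread('pics/c13.png')
cv2.imwrite('pics/sc13.png',np.hstack([cv2.resize(i[120:260,240:380],(400,400)),cv2.resize(j[140:280,240:380],(400,400))]))
E
```

```text
17.15 [602.17364169 -83.03498912  95.97065574] [ 0.30285601 -0.22826743 -0.68562992] 60.62242916432273
```

View pics/w13.png

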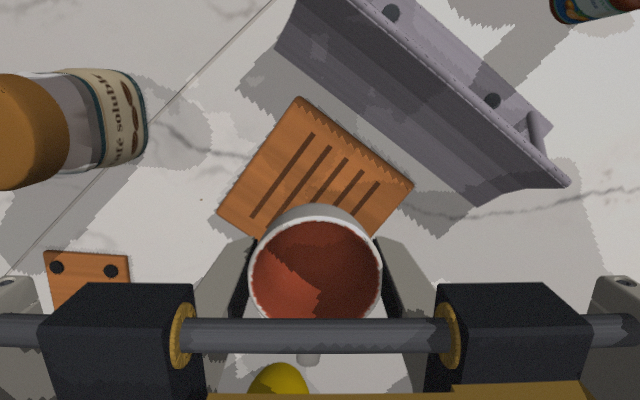

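View pics/sc13.png

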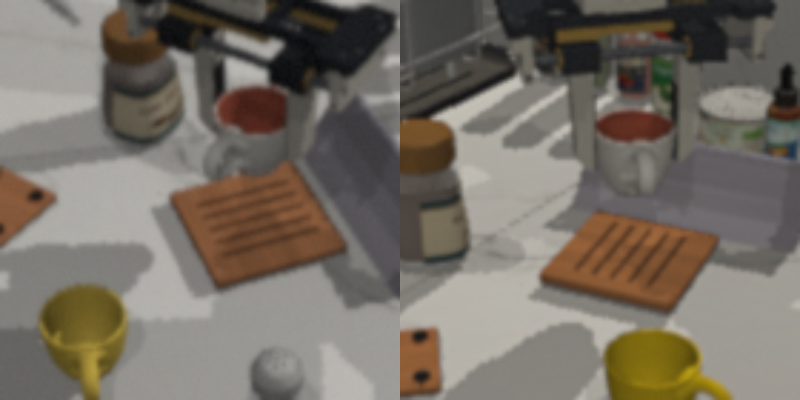

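{"method": "carry_out", "body": {"motion": [[0, 0, 15, 0, 0, 0, 0.0], [0, 0, 30, 0, 0, 0, 0.0], [0, 0, 43, 0, 0, 0, 0.0], [0, 0, 53, 0, 0, 0, 0.0], [0, 0, 53, 0, 0, 0, 0.0]]}}

```text
clock: 17.77
tcp_pos: [601.4, -82.6, 41.6]
eef_rot: [0.909, 0.416, -0.001, -0.0]
contact_force: [0.6, 0.1, -0.0]
gripper_width: 60.6
```

```bash
python3 - <<'E'
from h import *
s=snap('wrist','w14');s1=snap('side','s14');s2=snap('scene','c14')
st=robot.read_state();print(st['clock'],st['tcp_pos'],st['contact_force'],st['gripper_width'])
i=cv2.imread('pics/s14.png');j=cv2.imread('pics/c14.png')
cv2.imwrite('pics/sc14.png',np.hstack([cv2.resize(i[150:250,280:380],(400,400)),cv2.resize(j[170:270,270:370],(400,400))]))
W=load('w14')
for z in (58,):
  print(onz(W,[(250,270),(382,270)],z).mean(0))
E
```

```text
17.925 [602.09022869 -82.70428479  43.1676364 ] [ 0.40812185  0.47556096 -1.22636609] 60.20176168647741
[600.69128512 -84.25000077  58.        ]
```

View pics/w14.png

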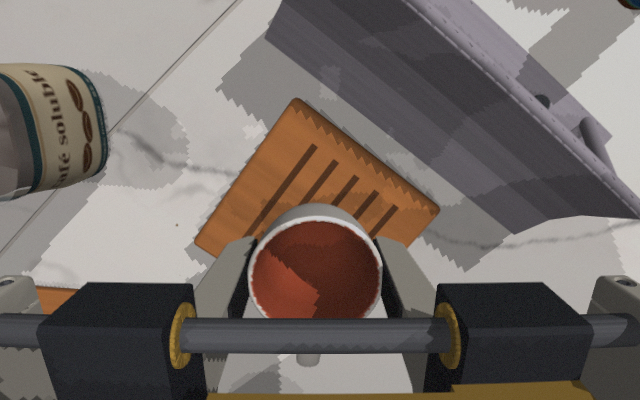

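View pics/sc14.png

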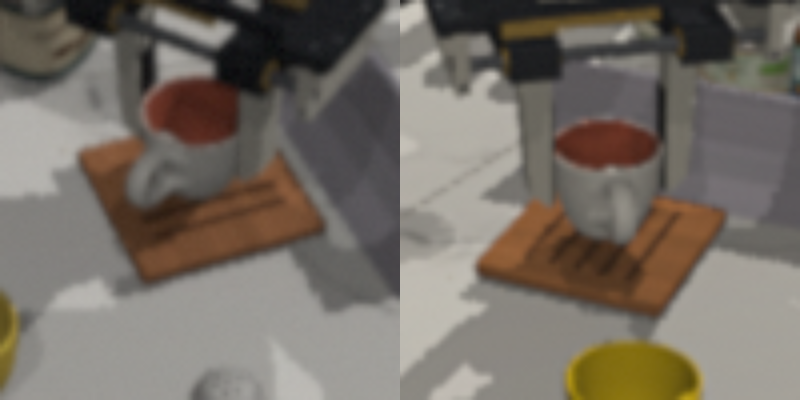

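```bash
python3 - <<'E'
from h import *
np.set_printoptions(suppress=True,precision=1)
for n,a,b,t in(('w14',(194,241),(441,210),(296,97)),('w13',(215,210),(415,184),(299,95))):
    W=load(n);P=onz(W,[a,b,t],14);print(n,(P[0]+P[1])/2,np.linalg.norm(P[0]-P[1]),P[2])
for n in('s14','c14'):
    d=load(n)
    f=(lambda x,y:(280+x/4,150+y/4)) if n=='s14' else (lambda x,y:(270+(x-400)/4,170+y/4))
    c=[(80,157),(215,115),(325,225),(150,280)] if n=='s14' else [(478,265),(655,308),(727,212),(535,190)]
    P=onz(d,[f(*q) for q in c],14)
    # diagonal centre: use reliable corners
    print(n,'corners',P[:,:2].tolist())
    base=f(190,200) if n=='s14' else f(603,232)
    print(n,'proj of trivet centre (603,-82,14):',proj(d,[603,-82,14]),'cup bottom centre (602.9,-82,22):',proj(d,[602.9,-82,22]))
    r=[f(143,108),f(243,108)] if n=='s14' else [f(554,145),f(660,147)]
    print('rim',onz(d,[np.mean(r,0)],73))
E
```

```text
w14 [604.1 -80.2  14. ] 151.88343646145313 [645.3 -16.2  14. ]
w13 [604.7 -79.1  14. ] 152.47222758958435 [645.5 -16.4  14. ]
s14 corners [[539.7330269297356, -50.264937186242946], [622.2628733830704, -27.64170069792158], [665.8119437752921, -128.44230880997088], [564.5753295746593, -153.5193693646279]]
s14 proj of trivet centre (603,-82,14): [[329.6 195.4]] cup bottom centre (602.9,-82,22): [[329.5 192.8]]
rim [[599.5 -86.2  73. ]]
c14 corners [[536.7598375362226, -46.20346587265357], [557.7524160184964, -147.64719161099083], [663.5934198435848, -127.04603753727679], [620.0868603159881, -21.578821403610164]]
c14 proj of trivet centre (603,-82,14): [[320.5 228.3]] cup bottom centre (602.9,-82,22): [[320.5 225.2]]
rim [[599.2 -87.9  73. ]]
```

All the cameras put the cup within about 3 mm of the trivet centre. I nudge it about 2 mm and set it down.

{"method": "carry_out", "body": {"motion": [[1.7, 1.2, 2, 0, 0, 0, 0.0], [1.7, 1.2, 4, 0, 0, 0, 0.0], [1.7, 1.2, 6, 0, 0, 0, 0.0], [1.7, 1.2, 7, 0, 0, 0, 0.0], [1.7, 1.2, 7, 0, 0, 0, 0.0], [1.7, 1.2, 7, 0, 0, 0, 0.0]]}}

```text
clock: 18.68
tcp_pos: [603.8, -82.2, 35.7]
eef_rot: [0.909, 0.416, 0.0, 0.0]
contact_force: [-0.6, 0.8, -2.0]
gripper_width: 60.3
```

```bash
python3 - <<'E'
from h import *
s1=snap('side','s15');s2=snap('scene','c15')
st=robot.read_state();print(st['clock'],st['tcp_pos'],st['contact_force'],st['gripper_width'])
i=cv2.imread('pics/s15.png');j=cv2.imread('pics/c15.png')
cv2.imwrite('pics/sc15.png',np.hstack([cv2.resize(i[150:250,280:380],(400,400)),cv2.resize(j[170:270,270:370],(400,400))]))
E
```

```text
18.775 [603.84620644 -82.14222042  35.72621979] [-0.90466062  0.44285153 -1.52401695] 60.327014999466265
```

View pics/sc15.png

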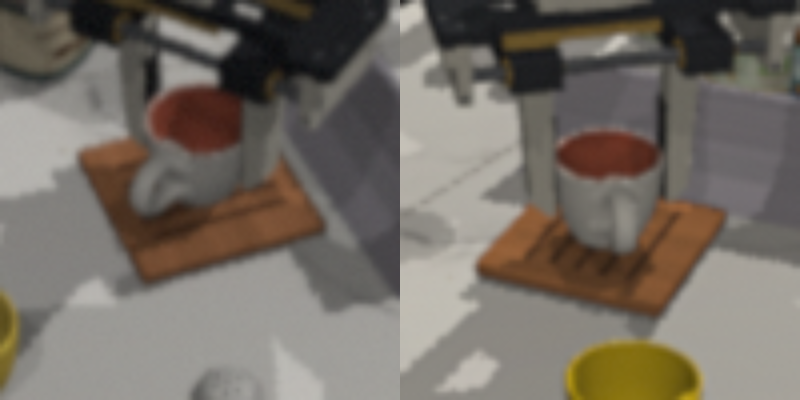

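{"method": "carry_out", "body": {"motion": [[0, 0, 0.7, 0, 0, 0, 0.0], [0, 0, 1.2, 0, 0, 0, 0.0], [0, 0, 1.2, 0, 0, 0, 0.0]]}}

```text
clock: 19.15
tcp_pos: [604.1, -82.1, 35.2]
eef_rot: [0.909, 0.416, 0.0, 0.0]
contact_force: [-1.6, 2.0, 5.1]
gripper_width: 60.3
```

The force reads +5 N upward, so the cup is on the trivet. I release and raise the tool.

{"method": "carry_out", "body": {"motion": [[0, 0, 1, 0, 0, 0, 0.4], [0, 0, 1, 0, 0, 0, 0.5], [0, 0, 1, 0, 0, 0, 0.7], [0, 0, 1, 0, 0, 0, 0.8], [0, 0, 1, 0, 0, 0, 0.8], [0, 0, -20, 0, 0, 0, 0.8], [0, 0, -50, 0, 0, 0, 0.8], [0, 0, -90, 0, 0, 0, 0.8], [0, 0, -130, 0, 0, 0, 0.8], [-30, 0, -150, 0, 0, 0, 0.8], [-60, 0, -160, 0, 0, 0, 0.8], [-60, 0, -160, 0, 0, 0, 0.8]]}}

```text
clock: 20.65
tcp_pos: [564.2, -128.8, 197.3]
eef_rot: [0.91, 0.416, 0.001, 0.001]
contact_force: [0.5, 0.8, 0.1]
gripper_width: 83.6
```

```bash
python3 - <<'E'
from h import *
s=snap('wrist','w16');s1=snap('side','s16');s2=snap('scene','c16')
st=robot.read_state();print(st['clock'],st['tcp_pos'],st['contact_force'],st['gripper_width'])
i=cv2.imread('pics/s16.png');j=cv2.imread('pics/c16.png')
cv2.imwrite('pics/sc16.png',np.hstack([cv2.resize(i[110:260,250:400],(400,400)),cv2.resize(j[140:290,240:390],(400,400))]))
E
```

```text
20.8 [ 564.81690891 -127.24671563  194.88682959] [0.44569954 0.99372183 1.05323087] 83.78541513945356
```

View pics/w16.png

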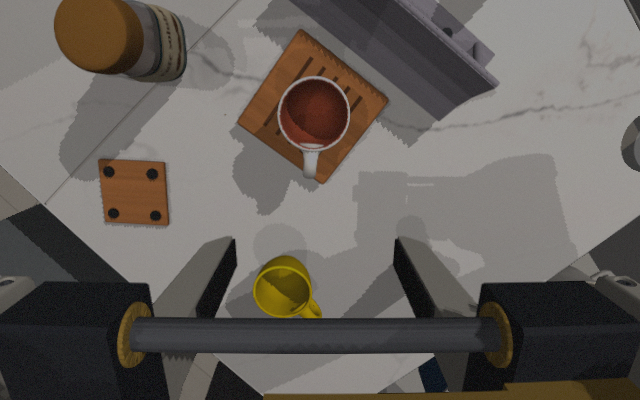

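View pics/sc16.png

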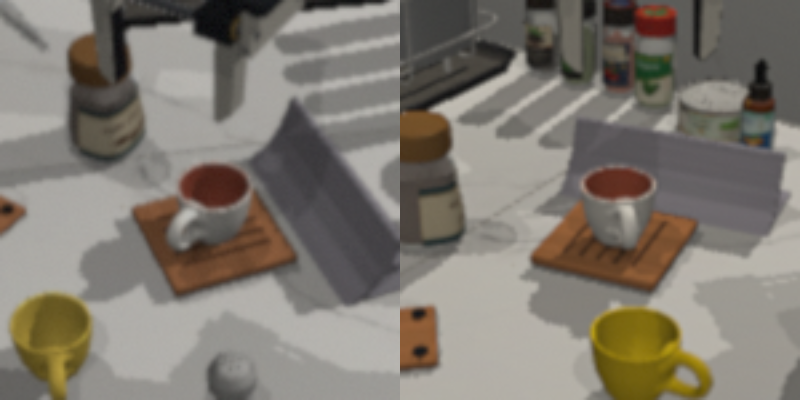

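Released: the cup is upright on the trivet. A final centring check from the wrist view follows.

```bash
python3 - <<'E'
from h import *
np.set_printoptions(suppress=True,precision=1)
W=load('w16')
P=onz(W,[(302,29),(389,99),(324,184),(237,124)],14);print('trivet',P.mean(0),(P[0]+P[2])/2,(P[1]+P[3])/2)
r=onz(W,[(278,114),(350,114),(315,77),(315,152)],65);print('cup',(r[0]+r[1])/2,(r[2]+r[3])/2)
S=load('s16');f=lambda x,y:(250+x/2.667,110+y/2.667)
P=onz(S,[f(133,213),f(297,258)],14);print('S trivet',P.mean(0));r=onz(S,[f(179,187),f(251,188),f(214,164),f(215,211)],65);print('S cup',r.mean(0))
C=load('c16');k=lambda x,y:(240+(x-400)/2.667,140+y/2.667)
P=onz(C,[k(532,260),k(698,218)],14);print('C trivet',P.mean(0));r=onz(C,[k(582,184),k(656,187)],65);print('C cup',r.mean(0))
for n0,n1 in(('side0','s16'),('scene0','c16')):
    a=load(n0)['image'];b=load(n1)['image']
    for nm,bx in((('jar',(270,120,305,175)),('salt',(322,238,350,282)))if n0=='side0' else (('jar',(230,180,268,235)),('salt',(392,228,420,276)))):
        x0,y0,x1,y1=bx
        g=lambda m:np.float32(cv2.cvtColor(m,cv2.COLOR_RGB2GRAY))
        res=cv2.matchTemplate(g(b)[y0-8:y1+8,x0-8:x1+8],g(a)[y0:y1,x0:x1],cv2.TM_CCOEFF_NORMED);_,v,_,l=cv2.minMaxLoc(res);print(n0,nm,v,l[0]-8,l[1]-8)
E
```

```text
trivet [604.  -81.2  14. ] [604.7 -81.5  14. ] [603.3 -81.   14. ]
cup [605.2 -81.3  65. ] [605.  -82.8  65. ]
S trivet [602.5 -91.1  14. ]
S cup [604.1 -88.5  65. ]
C trivet [600.7 -86.7  14. ]
C cup [600.3 -88.   65. ]
side0 jar 0.9118433594703674 0 0
side0 salt 0.9840441942214966 0 0
scene0 jar 0.9909276366233826 0 0
scene0 salt 0.7149756550788879 0 0
```

The cup is within about 3 mm of the trivet centre in all three views, and the jar and shaker have not moved. I hand in the job.

```bash
python3 - <<'E'
from h import *
print(robot.finish_job())
E
```

```text
the job is handed in; nothing more can be done
None
```

The trivet now stands on its feet with the grooved face up, and the espresso cup stands upright in the middle of it. I handed the job in at about 21 s of the allowed 59 s.

- **Trivet:** I pushed it squarely up the rest until it seated at the foot (about 18 N; the brief suggests up to about 10 N). It leaned there by itself, and I hooked two fingers behind the upper edge and drew it over.
- **Cup:** I gripped the white cup across its x axis with 15 N, lifted it, set it on the trivet, let go and moved clear.

**Last checks:**
- The cup axis is within about 1 to 3 mm of the trivet centre in all three cameras.
- The jar and the salt shaker show no shift in either fixed camera. One match, the shaker in the scene camera, was weak (0.71), probably because the lighting and shadows had changed.
- The cameras disagreed on the absolute trivet position by up to 10 mm in y (wrist −81, side −91, scene −87). I trusted the wrist camera because it agreed with the fingertip contact, and judged the centring separately in each view.

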